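Stack the cartons on the counter display and fit its upper shelf

TASK

Finish the pile on the lower tier of the counter display: lay the two loose flat white cartons on the one already lying there, squarely one on another with edges flush and the long sides parallel, leaving the bottom carton where it is. Then lower the upper shelf over the stub shaft and the locating pin until it lies flat on its saddle. Set everything down rather than dropping it, let go, and leave the jar and the other goods on the counter where they are.

Things in the scene. Friction and masses are not known exactly. Their poses are not given: they have to be found in the camera images.
- stand: Two-tier counter display fixed to the counter, its upper shelf off. Grey base plate 150 x 250 mm (x by y), 12 mm thick; goods stand on its top. Origin: centre of the base's underside, on the counter; +x points to the edge with the bright ticket rail. carton_base lies on it about 74 mm from the central post (16 mm thick) along its +y or -y (varies), the jar on the other side.
- stand_seat (a point): Top of the post, 92 mm above the stand's origin: centre of the flat saddle plate's top (x -43 to 51, y -20 to 20 mm), axes as the stand's; the shelf's underside rests here, above a pile of three cartons. From it rises a round stub shaft 12 mm in diameter, 36 mm tall, its top 7 mm tapered to 6 mm.
- stand_pin (a point): Foot of the locating pin on the saddle, 34 mm from the shaft's axis on the stand's +x side (the ticket-rail side). Pin 6 mm in diameter, 9 mm tall, its top 3 mm tapered.
- shelf: The display's loose upper shelf, flat on the counter, right way up: grey plate 136 x 236 mm (x by y), 10 mm thick, 0.25 to 0.5 kg. Origin: centre of its underside and of the 14 mm through hole for the shaft. Bright ticket rail, 3 mm thick, up to z = 24 mm, along its +x edge. Fitted, its origin is at stand_seat and its axes are parallel to the stand's.
- shelf_block (a point): Centre of the top of the shelf's aluminium clamp block, 32 mm above the shelf's underside. Block 44 mm (shelf x) by 30 mm (shelf y), 22 mm tall, standing on the plate over the middle hole, with a 15 mm bore: grip it across the 30 mm, closing along the shelf's y.
- shelf_pinhole (a point): Mouth, on the plate's underside, of the 8 mm through hole for the locating pin, 34 mm from the middle hole on the shelf's +x side, between the clamp block and the ticket rail.
- carton_base: Flat white rigid carton 56 x 84 x 22 mm (x, y, z), 0.06 to 0.13 kg, lying on the base of the display: the bottom of the pile. Origin: centre of its underside; y along its 84 mm length.
- carton_1: Loose flat white carton, same size and make as carton_base (56 x 84 x 22 mm; origin at the centre of its underside, y along its 84 mm length), lying flat on the counter.
- carton_2: Another loose flat white carton, same as carton_1, lying flat on the counter.
- jar: Small white screw-cap jar, 48 mm in diameter, 62 mm high, standing on the display's base on the other side of the post. Not to be moved. Origin: centre of its underside.
- bottle_tall: White pill bottle, 62 mm in diameter, 115 mm high, on the far part of the counter. Bystander. Origin: centre of its underside.
- bottle_small: White pill bottle, 54 mm in diameter, 95 mm high, on the far part of the counter. Bystander. Origin: centre of its underside.
- thick_box: Black product box 62 x 96 x 45 mm, at the left. Bystander, not part of the pile. Origin: centre of its underside.
- round_tin: Flat round aluminium tin, 74 mm in diameter, 26 mm high, at the right. Bystander. Origin: centre of its underside.
- ticket_left: Folded card price ticket, 60 mm wide, about 43 mm high, far left. Bystander. Origin: middle of its foot.
- ticket_right: Folded card price ticket, 60 mm wide, about 43 mm high, far right. Bystander. Origin: middle of its foot.
- stapler: Desk stapler 125 mm long, 37 mm high, near right. Bystander. Origin: centre of its underside; y along its length.
Things that resemble listed ones, but are neither listed nor needed, are in the scene too. Leave any orange or purple look-alike of the carton_2 alone.

How it is judged:
By the outcome, as a careful person would: the job done as asked, in the order asked, and still so for the second after the job is handed in, with the robot touching nothing.
It also fails if it takes over 70 s, if anything falls off the work surface, if the arm or the gripper's body presses on something with over 40 N, if the wrist force passes 120 N, or if a joint passes its speed limit or range.

ROBOT

A 6-joint arm with a two-finger parallel gripper is mounted at the origin on the work surface. World frame = base frame: x ahead of the robot, y to its left, z up, the work surface at z = 0. Lengths are in mm, angles in rad, forces in N, time in s.
With the tool pointing down it reaches from about 275 to 725 mm from the base axis. Payload 15.9 kg.
Tool frame: the origin (TCP) lies midway between the tips of the shut fingers; the grasp point (between the pads) lies 19 mm behind it (robot.grip_point_offset is the distance from the TCP to the grasp point, in mm); z points along the fingers, y is the line along which they close (so a half turn about z gives the same grasp; the last joint's range is limited). The gripper opens to 85 mm and grips with 20 to 120 N. Pads are 22 mm wide; open, the fingers measure 114 mm over their backs; the gripper's body (76 mm by 85 mm) begins 54 mm behind the grasp point. The pads swing forward as they close: fully open they stand 13 mm farther back than shut.
Start: joints at [1.171, 0.213, -0.034, 1.323, 0, 1.571], TCP at [194.61, 460.557, 191.606] pointing down, gripper open.
Joint ranges: [-2.98, 2.98], [-0.74, 1.72], [-1.14, 1.35], [-2.1, 2.04], [-1.57, 1.44], [-3.14, 3.14]. Speed limits (rad/s): [1.89, 1.89, 2.39, 2.57, 3.14, 3.14].

INTERFACE

Orientations are given as [roll, pitch, yaw] about the fixed x, y, z axes, in that order (R = Rz(yaw) Ry(pitch) Rx(roll)).
In Python, from plant import robot, eyes gives the robot as it stands. Calls block until the motion is done:
- robot.goto(position, orientation): joint-space move of the TCP to a pose.
- robot.move_straight(position, ori=None, speed=150): straight line of the TCP; ori=None keeps the orientation; speed is the mean speed in mm/s.
- robot.goto_joints(angles): joint-space move.
- robot.command_gripper(opening, newtons=None): finger opening in mm; newtons is the grip in N (None keeps the last); returns when the fingers have stopped.
- robot.wait(seconds).
- robot.solve_ik(position, orientation): joint angles nearest the present ones, or None.
- robot.read_state(): the state.
- eyes.snapshot(name): name is "scene" or "top"; returns a dict with "image" (480x640x3 uint8, red, green, blue), "depth" (480x640 float32, mm along the optical axis (not along the pixel's ray), 0 where there is no reading), "fov_y" (degrees; the focal length in pixels is half the picture's height over the tangent of half this angle, whatever the lens; pixels are square), "cx", "cy" (the principal point, pixels), "distortion" ([k1, k2, p1, p2, k3] as OpenCV has them; the pictures are not rectified), "pose" (4x4, takes a point from camera to world coordinates). Camera axes: x right, y down, z forward; pixel columns grow to the right and rows downward; lengths in mm; the calibration is good to about 2 mm. A picture is of the moment at which its call begins.
A pose or a line that the arm cannot do raises robot.Unreachable and nothing moves.
- robot.finish_job(): hands the job in; it is judged then, once.
The state is a dict: "clock": time; "q": joint angles; "dq": joint speeds; "joint_torque": joint torques, N m; "position": TCP position; "ee_rot": TCP orientation; "wrist_force": force on the tool from outside, world axes, zero at the start; "wrist_torque": the same for the moment, N m; "gripper_width": finger opening in mm; "gripper_force": force on a finger pad.
Only numpy, scipy, OpenCV 4.12 (cv2) and the standard library are available. Lean on these libraries where they do the work, as an engineer would, in place of code of your own. Each camera call takes 0.05 s, during which the arm holds its last target. There are 200 camera calls.

## Working session

There is one attempt and no reset: what is moved stays moved. The work goes in short steps, each a Python script; the robot and the scene stay as the last script left them, time stands still between calls to the robot, and variables do not carry over. Pictures are saved under pics/ and viewed, at most 10 in all, crops included, and the job is handed in when it is done.

```bash
mkdir -p pics; ls; python3 - <<'E'
from plant import robot, eyes
import cv2,numpy as np
for n in("scene","top"):
    s=eyes.snapshot(n); np.savez(f"pics/{n}0.npz",**s)
    cv2.imwrite(f"pics/{n}0.png",s["image"][:,:,::-1])
    print(n,s["fov_y"],s["cx"],s["cy"],s["distortion"],np.round(s["pose"],3).tolist(),(s["depth"]>0).mean())
print(robot.read_state())
E
```

```text
pics
scene 50.10493889611209 321.61325772188275 245.84582228416303 [-0.10098923  0.          0.          0.          0.        ] [[0.794, 0.446, -0.412, 1078.402], [0.608, -0.575, 0.548, -720.266], [0.007, -0.686, -0.728, 1052.568], [0.0, 0.0, 0.0, 1.0]] 0.99603515625
top 57.55213913135904 318.0364259088002 242.77713959719304 [0.01543615 0.         0.         0.         0.        ] [[0.015, -0.981, 0.196, 309.639], [-1.0, -0.019, -0.016, 3.816], [0.019, -0.195, -0.981, 1175.943], [0.0, 0.0, 0.0, 1.0]] 0.9962727864583333
{'clock': 0.1, 'q': array([ 1.17100557e+00,  2.13311007e-01, -3.49875540e-02,  1.32349623e+00,
        3.79110404e-05,  1.57078455e+00]), 'dq': array([ 5.78042707e-04, -1.97644141e-03,  9.03960026e-04,  4.62207524e-04,
        1.45291834e-03,  9.60136225e-05]), 'joint_torque': array([ 1.82980057e-05, -6.87248182e+01,  4.87806058e+01,  1.22786019e-02,
       -3.89059835e-05, -2.48456752e-05]), 'position': array([194.46650702, 460.25960559, 191.16712891]), 'ee_rot': array([-3.14059419e+00, -3.79227810e-05,  2.74181363e+00]), 'wrist_force': array([-0.11909327,  0.45851688,  0.00254132]), 'wrist_torque': array([-0.01162985, -0.02561066,  0.0412687 ]), 'gripper_force': 0.0, 'gripper_width': 85.37239718209734}
```

View pics/scene0.png

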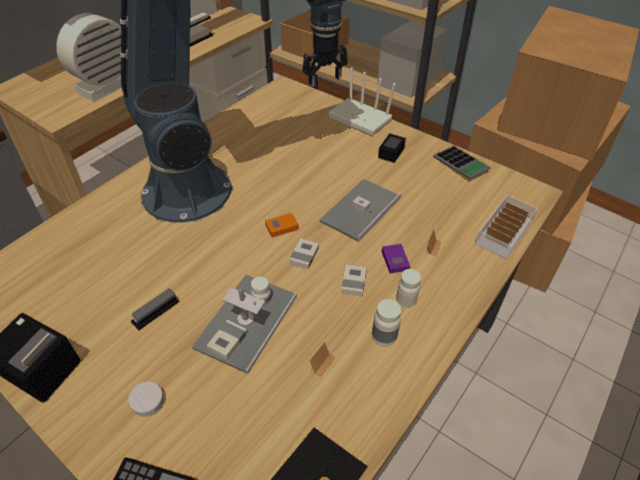

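View pics/top0.png

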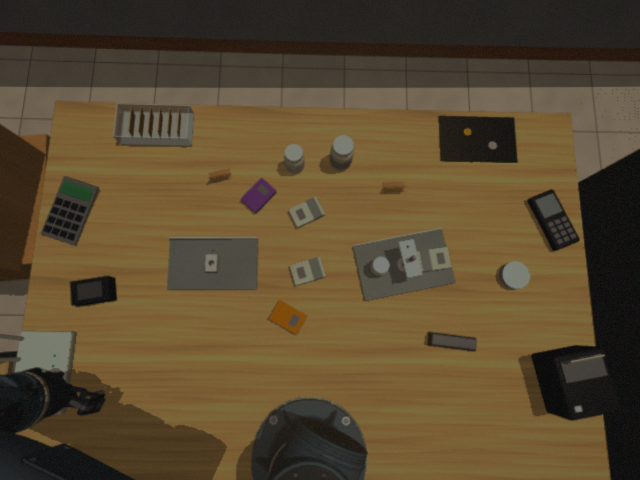

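The scene view shows the shelf at about (361,209), the stand at (246,322), and the loose cartons at (305,252) and (354,279). In the top view the shelf is at (213,263), the stand at (403,264) with the jar at (380,267) and carton_base at (440,259), and the loose cartons at (307,271) and (307,212). The orange and purple look-alikes are at (288,317) and (259,195).

```bash
cat > h.py <<'E'
import numpy as np, cv2
def K(s):
    f=240/np.tan(np.radians(float(s["fov_y"])/2)); return np.array([[f,0,float(s["cx"])],[0,f,float(s["cy"])],[0,0,1]])
def rays(s,px):
    n=cv2.undistortPoints(np.float64(px).reshape(-1,1,2),K(s),np.float64(s["distortion"])).reshape(-1,2)
    P=s["pose"]; return P[:3,3],np.c_[n,np.ones(len(n))]@P[:3,:3].T
def onplane(s,px,z):
    o,d=rays(s,px); return o+d*((z-o[2])/d[:,2])[:,None]
def cloud(s):
    v,u=np.mgrid[:480,:640]; o,d=rays(s,np.c_[u.ravel(),v.ravel()])
    return (o+d*s["depth"].reshape(-1,1)).reshape(480,640,3)
def cross(sa,pa,sb,pb):  # triangulate
    out=[]
    for a,b in zip(np.reshape(pa,(-1,2)),np.reshape(pb,(-1,2))):
        A=0;B=0;L=[]
        for s,p in((sa,a),(sb,b)):
            o,d=rays(s,[p]);d=d[0]/np.linalg.norm(d[0]);M=np.eye(3)-np.outer(d,d);A=A+M;B=B+M@o
        out.append(np.linalg.solve(A,B))
    return np.array(out)
E
python3 - <<'E'
from h import *
T=dict(np.load("pics/top0.npz"));S=dict(np.load("pics/scene0.npz"))
for n,s in(("top",T),("scene",S)):
    C=cloud(s); img=s["image"]
    hsv=cv2.cvtColor(img,cv2.COLOR_RGB2HSV)
    m=((hsv[...,1]<70)&(hsv[...,2]>60)&(C[...,0]>250)&(C[...,0]<650)&(abs(C[...,1])<450)).astype(np.uint8)
    tab=C[(hsv[...,1]>90)&(C[...,0]>300)&(C[...,0]<600)&(abs(C[...,1])<350)&(abs(C[...,2])<12)]
    print(n,"table z",np.median(tab[:,2]), np.std(tab[:,2]))
    k,l,st,c=cv2.connectedComponentsWithStats(m)
    for i in range(1,k):
        if st[i,4]>60:
            p=C[l==i]; r=cv2.minAreaRect(np.float32(p[:,:2]))
            print(st[i].tolist(),"med",np.round(np.median(p,0)),"rect",np.round(r[0],1),np.round(r[1],1),round(r[2],1),"z5/95",np.round(np.percentile(p[:,2],[5,50,95]),1))
a=cv2.resize(T["image"][190:310,160:460],None,fx=2.66,fy=2.66,interpolation=cv2.INTER_CUBIC)
b=cv2.resize(S["image"][175:375,190:410],None,fx=1.4,fy=1.4,interpolation=cv2.INTER_CUBIC)
out=np.zeros((600,800,3),np.uint8);out[:a.shape[0],:a.shape[1]]=a[:,:800];out[320:320+b.shape[0],:b.shape[1]]=b[:280]
b2=cv2.resize(S["image"][265:375,190:310],None,fx=2.5,fy=2.5,interpolation=cv2.INTER_CUBIC)
out[320:320+min(275,b2.shape[0]),400:400+b2.shape[1]]=b2[:275]
cv2.imwrite("pics/crops.png",out[:,:,::-1])
E
```

```text
top table z 1.5556992508047642 2.3163148566905423
[289, 203, 35, 24, 545] med [622.  22.  23.] rect [484.9  -8.4] [339.5  90.9] 11.0 z5/95 [18.7 23.2 27.1]
[353, 228, 102, 72, 4632] med [ 485. -245.   15.] rect [ 462.4 -168.5] [177.2 425.2] 18.9 z5/95 [10.5 15.3 94.5]
[168, 237, 90, 53, 4508] med [481. 264.  12.] rect [459.8 184.7] [427.2 196.4] 75.0 z5/95 [ 7.5 11.5 26.4]
[290, 257, 35, 29, 642] med [463.  13.  23.] rect [405.4  -5.1] [177.2  82.5] 17.5 z5/95 [19.2 23.3 26.9]
[432, 334, 44, 15, 416] med [ 287. -364.   38.] rect [ 302.2 -209.1] [425.4  25. ] 84.6 z5/95 [34.6 38.5 42.1]
scene table z -0.25934705567010496 2.401448861839748
[320, 179, 81, 63, 2550] med [490. 251.  10.] rect [483.7 277.7] [142.4 266.7] 1.0 z5/95 [ 5.6 10.4 26.6]
[289, 238, 30, 31, 580] med [470.   4.  21.] rect [466.4  10.2] [57.5 90.4] 17.8 z5/95 [ 7.4 21.4 25.1]
[341, 264, 25, 31, 497] med [627.  16.  22.] rect [628.8  18.5] [56.  90.4] 28.3 z5/95 [ 8.8 21.7 25.1]
[193, 275, 104, 99, 5345] med [ 507. -262.   13.] rect [ 480.8 -240.3] [173.7 272.1] 13.0 z5/95 [ 7.8 13.4 92. ]
[132, 289, 43, 34, 419] med [ 292. -372.   35.] rect [ 289.9 -369. ] [113.9  29.8] 85.5 z5/95 [29.5 35.4 38.9]
```

View pics/crops.png

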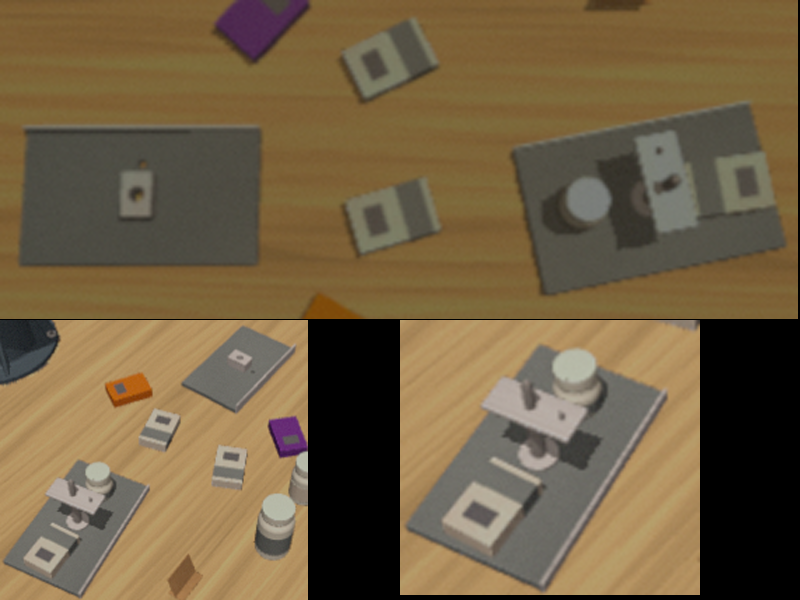

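The crops confirm that both rails face up in the top view (+x). The shelf pin hole is at crop (143,163) and the stand's pin at (660,150). Each carton has a grey band. The carton_base band points to the post, with a white strip beyond it. Next I measure by silhouettes: far edges cast on the top plane, near edges on the bottom plane, in both views.

```bash
cat >> h.py <<'E'
def rectfit(s,mask,zt,zb,yaw=None,size=None):
    """box silhouette -> centre x,y, yaw(long axis dir from +y), extents; far edges at zt, near at zb"""
    k,l,st,_=cv2.connectedComponentsWithStats(mask.astype(np.uint8)); 
    if k<2: return None
    mask=(l==1+np.argmax(st[1:,4])).astype(np.uint8)
    c=max(cv2.findContours(mask,cv2.RETR_EXTERNAL,cv2.CHAIN_APPROX_NONE)[0],key=len).reshape(-1,2)
    T=onplane(s,c,zt)[:,:2];B=onplane(s,c,zb)[:,:2]
    cam=s["pose"][:2,3]
    if yaw is None:
        b=cv2.boxPoints(cv2.minAreaRect(np.float32(T)));e=[b[1]-b[0],b[2]-b[1]];e=max(e,key=np.linalg.norm)
        yaw=-np.arctan2(e[0],e[1]); yaw=(yaw+np.pi/2)%np.pi-np.pi/2
    for it in range(3):
        ax=np.array([[np.cos(yaw),np.sin(yaw)],[-np.sin(yaw),np.cos(yaw)]])
        m=T.mean(0);t=(T-m)@ax.T;b=(B-m)@ax.T;cc=(cam-m)@ax.T
        out=[];ang=[]
        for i in(0,1):
            o=1-i;lo,hi=t[:,o].min(),t[:,o].max();mid=abs(t[:,o]-(lo+hi)/2)<.35*(hi-lo)
            E=[]
            for sg in(1,-1):
                far=sg*cc[i]<sg*0; P=(t if far else b)
                ext=np.percentile(sg*P[mid,i],90); sel=mid&(abs(sg*P[:,i]-ext)<5)
                E.append(sg*np.mean(sg*P[sel,i])); 
                if i==0: ang.append(np.polyfit(P[sel,1],P[sel,0],1)[0])
            out.append(E)
        if it<2: yaw-=np.arctan(np.mean(ang))
    ctr=m+ax.T@np.array([sum(out[0])/2,sum(out[1])/2])
    return np.round(ctr,1),round(float(np.degrees(yaw)),2),[round(e[0]-e[1],1) for e in out]
E
cat > meas.py <<'E'
from h import *
def measure(s,boxes):
    s=dict(s); s["depth"]=cv2.medianBlur(np.float32(s["depth"]),3)
    C=cloud(s); C[...,2]-=0; r={}
    for n,(x,y,rad,zl,zh,zt,zb) in boxes.items():
        m=(np.hypot(C[...,0]-x,C[...,1]-y)<rad)&(C[...,2]>zl)&(C[...,2]<zh)
        k,l,st,_=cv2.connectedComponentsWithStats(m.astype(np.uint8)); mm=l==1+np.argmax(st[1:,4])
        z=C[...,2][mm]; r[n]=(rectfit(s,mm,zt,zb),"ztop",round(float(np.median(z[z>np.percentile(z,30)])),1))
    return r
E
python3 - <<'E'
from meas import *
T=dict(np.load("pics/top0.npz"));S=dict(np.load("pics/scene0.npz"))
B={"c1":(465,10,70,9,40,22,7),"c2":(626,20,70,9,40,22,7),"base":(495,-318,80,22,50,34,20),
"saddle":(485,-245,75,83,100,92,88),"stand":(483,-243,170,5,20,12,4),"shelf":(475,264,170,4,18,10,3),"block":(475,264,40,20,50,32,18)}
for n,s in(("top",T),("scene",S)):
    for k,v in measure(s,B).items(): print(n,k,v)
E
```

```text
top c1 ((array([465.4,  11.1]), 17.78, [np.float64(53.3), np.float64(81.7)]), 'ztop', 23.6)
top c2 ((array([628.2,  17.3]), 27.76, [np.float64(53.2), np.float64(81.3)]), 'ztop', 23.5)
top base ((array([ 501.1, -326.5]), 8.62, [np.float64(53.3), np.float64(75.0)]), 'ztop', 36.0)
top saddle ((array([ 492.5, -247.6]), -77.69, [np.float64(37.6), np.float64(91.2)]), 'ztop', 94.0)
top stand ((array([ 490.3, -247.7]), 12.27, [np.float64(151.7), np.float64(246.8)]), 'ztop', 14.0)
top shelf ((array([481.3, 266.3]), 2.2, [np.float64(136.3), np.float64(237.0)]), 'ztop', 11.6)
top block ((array([480.5, 267.7]), -87.29, [np.float64(27.6), np.float64(43.6)]), 'ztop', 32.9)
scene c1 ((array([464.8,  12.4]), 17.55, [np.float64(51.9), np.float64(78.8)]), 'ztop', 22.2)
scene c2 ((array([628. ,  18.9]), 27.21, [np.float64(53.7), np.float64(78.1)]), 'ztop', 22.1)
scene base ((array([ 502., -322.]), 9.14, [np.float64(52.7), np.float64(80.0)]), 'ztop', 33.1)
scene saddle ((array([ 494.1, -247.7]), -77.34, [np.float64(37.4), np.float64(90.5)]), 'ztop', 91.9)
scene stand ((array([ 491.6, -247.5]), 12.49, [np.float64(148.2), np.float64(245.7)]), 'ztop', 12.0)
scene shelf ((array([481.4, 264.8]), 1.75, [np.float64(136.0), np.float64(228.8)]), 'ztop', 10.6)
scene block ((array([479.5, 267.5]), -89.67, [np.float64(24.6), np.float64(39.9)]), 'ztop', 30.7)
```

The two views agree to about 1.5 mm, and the heights match the text (22/34/92/12 mm). Now I pick the first carton.

```bash
cat >> h.py <<'E'
from plant import robot, eyes
def st(msg=""):
    s=robot.read_state(); print(msg,"t",round(s["clock"],2),"p",np.round(s["position"],2),"yaw",round(np.degrees(s["ee_rot"][2]),2),"F",np.round(s["wrist_force"],1),"M",np.round(s["wrist_torque"],2),"w",round(s["gripper_width"],1),"gf",round(s["gripper_force"],1)); return s
def down(deg): return [np.pi,0,np.radians(deg)]
E
python3 - <<'E'
from h import *
o=down(107.7)
print(robot.grip_point_offset, robot.solve_ik([465,11.8,80],o))
robot.goto([465,11.8,80],o); st()
robot.move_straight([465,11.8,2]); st("low")
robot.command_gripper(40,40); st("grip")
robot.move_straight([465,11.8,130],speed=200); st("up")
E
```

```text
18.700000000000003 [ 0.0253709   0.19459986 -0.34573211  1.03046436  0.          1.28724395]
 t 2.03 p [465.15  12.48  80.17] yaw 107.77 F [0.8 0.6 0.7] M [-0.03 -0.04 -0.06] w 85.1 gf 0.0
low t 2.7 p [465.43  12.05   2.65] yaw 107.73 F [1.2 0.2 0.3] M [ 0.03  0.01 -0.04] w 85.4 gf 0.0
grip t 3.21 p [465.06  11.8    2.12] yaw 107.7 F [-0.3  0.2 -0.2] M [ 0.01  0.01 -0.02] w 40.4 gf 0.0
up t 4.0 p [464.47  11.79 129.02] yaw 107.7 F [ 1.1  0.1 -0.1] M [0.01 0.01 0.05] w 39.8 gf 0.0
```

```bash
python3 - <<'E'
from h import *
for n in("top","scene"):
    s=eyes.snapshot(n); np.savez(f"pics/{n}1.npz",**s)
    if n=="top": a=cv2.resize(s["image"][180:420,220:420],None,fx=2,fy=2)
    else: b=cv2.resize(s["image"][180:340,220:420],None,fx=2,fy=2)
out=np.zeros((480,800,3),np.uint8);out[:,:400]=a;out[:320,400:]=b
cv2.imwrite("pics/chk1.png",out[:,:,::-1])
E
```

```text
(no output)
```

View pics/chk1.png

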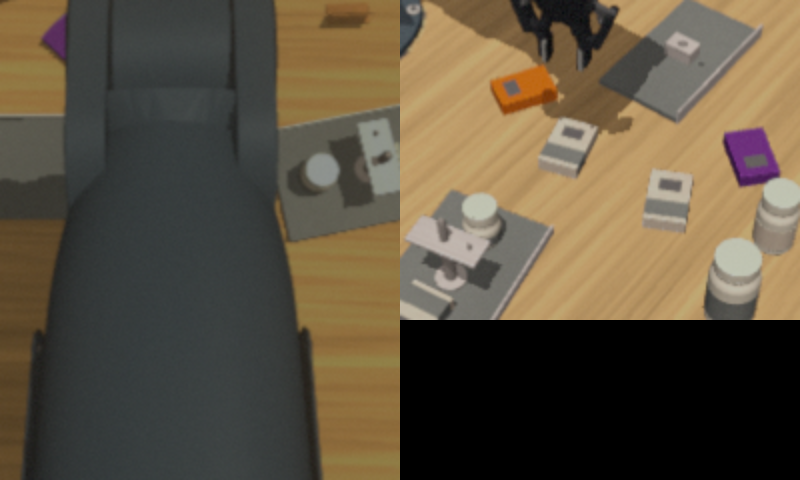

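The carton is still at its place (scene px about (305,252)), and the gripper is shut to 40 mm above it with nothing held. I'll measure where the fingertips really are against the reported TCP.

```bash
python3 - <<'E'
from meas import *
s=dict(np.load("pics/scene1.npz")); C=cloud(s); img=s["image"].max(2)
B={"c1":(465,10,70,9,40,22,7)}
print(measure(s,B))
m=(np.hypot(C[...,0]-465,C[...,1]-12)<150)&(C[...,2]>60)&(C[...,2]<230)
v,u=np.nonzero(m); p=C[m]
for lo in range(60,230,10):
    q=p[(p[:,2]>=lo)&(p[:,2]<lo+10)]
    if len(q): print(lo,len(q),np.round(np.percentile(q,[5,50,95],axis=0),0)[:,:2].tolist())
E
```

```text
{'c1': ((array([465.1,  12.8]), 17.61, [np.float64(52.8), np.float64(78.2)]), 'ztop', 22.0)}
160 2 [[444.0, 11.0], [466.0, 13.0], [487.0, 16.0]]
170 25 [[440.0, -7.0], [448.0, 8.0], [492.0, 17.0]]
180 44 [[437.0, -7.0], [449.0, 7.0], [497.0, 20.0]]
190 48 [[439.0, -6.0], [488.0, 9.0], [497.0, 23.0]]
200 40 [[440.0, -7.0], [447.0, 3.0], [497.0, 15.0]]
210 58 [[425.0, -11.0], [484.0, 8.0], [510.0, 20.0]]
220 133 [[417.0, -15.0], [448.0, 6.0], [515.0, 28.0]]
```

The fingertips stand about 30 mm higher than the reported TCP implies, so the fingers closed above the carton. I'll touch the counter gently at a free spot, at the opening the cartons need, to get the true height.

```bash
python3 - <<'E'
from h import *
robot.command_gripper(60,40)
robot.goto([465,104,40],down(107.7)); 
robot.move_straight([465,104,-5],speed=100); s=st("pre"); f0=s["wrist_force"][2]
z=-5
while z>-50:
    z-=2; robot.move_straight([465,104,z],speed=40); s=robot.read_state()
    if abs(s["wrist_force"][2]-f0)>4: break
st("touch cmd %g"%z)
robot.move_straight([465,104,z+6],speed=60); st()
E
```

```text
pre t 5.62 p [465.54 103.71  -4.33] yaw 107.66 F [ 0.1  0.9 -0. ] M [ 0.04  0.04 -0.1 ] w 60.1 gf 0.0
touch cmd -45 t 10.62 p [465.27 104.05 -44.79] yaw 107.7 F [-1.1  0.1  6.5] M [-0.02  0.35 -0.02] w 60.1 gf 3.3
 t 10.87 p [465.36 104.09 -38.63] yaw 107.7 F [-1.1 -0.4 -0.2] M [ 0.02  0.03 -0.  ] w 59.9 gf 0.0
```

The counter is touched at TCP z = -44 with a 60 mm opening, so the tool needs a constant shift of about -44 mm. Now I grip properly and place.

```bash
cat >> h.py <<'E'
def lower(p,z0,z1,step=1.0,df=2.5):
    f0=robot.read_state()["wrist_force"][2]; z=z0
    while z>z1:
        z-=step; robot.move_straight([p[0],p[1],z],speed=40); s=robot.read_state()
        if abs(s["wrist_force"][2]-f0)>df: break
    st("lowered cmd %g"%z); return z
E
python3 - <<'E'
from h import *
robot.command_gripper(85)
robot.goto([465,12,0],down(107.7))
robot.move_straight([465,12,-40]); 
robot.command_gripper(45,40); s=st("grip")
if s["gripper_width"]<50: raise SystemExit
robot.move_straight([465,12,110],speed=250); st("up")
b=[501.3,-322.6]
robot.goto([*b,110],down(98.9)); 
robot.move_straight([*b,0],speed=150); robot.wait(.1); st("above")
lower(b,0,-8)
E
```

```text
grip t 12.55 p [465.68  12.21 -39.05] yaw 107.71 F [-1.7  0.9  7.7] M [0.21 0.48 0.04] w 55.0 gf 41.6
up t 13.3 p [464.47  11.97 109.05] yaw 107.7 F [-0.6  0.1 -2.7] M [-0.02  0.01 -0.02] w 55.1 gf 42.6
above t 15.56 p [ 502.09 -322.94    1.17] yaw 98.91 F [-0.5  0.3 -1.2] M [ 0.02 -0.02 -0.01] w 54.9 gf 42.6
lowered cmd -6 t 17.06 p [ 501.38 -322.67   -5.06] yaw 98.9 F [-5.4  3.6 15.2] M [ 0.75  0.99 -0.03] w 55.2 gf 44.5
```

```bash
python3 - <<'E'
from h import *
from meas import measure
b=[501.3,-322.6]
robot.move_straight([*b,-5.3],speed=20); robot.command_gripper(72); st("open")
robot.move_straight([*b,110],speed=250)
robot.command_gripper(85)
robot.goto([628,18,40],down(117.5)); st("c2 above")
B={"pile":(501,-322,80,40,75,56,38),"pilelow":(501,-322,80,22,75,56,20)}
for n in("top","scene"):
    s=eyes.snapshot(n); np.savez(f"pics/{n}2.npz",**s)
    print(n,measure(s,B))
    if n=="scene": a=cv2.resize(s["image"][260:380,180:310],None,fx=4,fy=4,interpolation=cv2.INTER_CUBIC)
    else: c=cv2.resize(s["image"][215:310,340:470],None,fx=2.2,fy=2.2,interpolation=cv2.INTER_CUBIC)
out=np.zeros((480,800,3),np.uint8);out[:,:520]=a;out[:c.shape[0],520:]=c[:,:280]
cv2.imwrite("pics/chk2.png",out[:,:,::-1])
E
```

```text
open t 17.62 p [ 501.26 -322.57   -5.46] yaw 98.9 F [ 0.4 -0.   0.1] M [-0.04 -0.05 -0.  ] w 72.1 gf 0.0
c2 above t 19.9 p [628.1   16.82  40.29] yaw 117.42 F [ 0.3 -0.1  0. ] M [ 0.02  0.04 -0.  ] w 85.0 gf 0.0
top {'pile': ((array([ 501.4, -324. ]), 8.86, [np.float64(53.2), np.float64(80.5)]), 'ztop', 57.9), 'pilelow': ((array([ 501.6, -326.5]), 9.19, [np.float64(53.7), np.float64(75.3)]), 'ztop', 57.9)}
scene {'pile': ((array([ 502.5, -322.5]), 8.3, [np.float64(52.6), np.float64(79.8)]), 'ztop', 55.2), 'pilelow': ((array([ 502.2, -322.6]), 8.82, [np.float64(52.0), np.float64(79.3)]), 'ztop', 55.0)}
```

View pics/chk2.png

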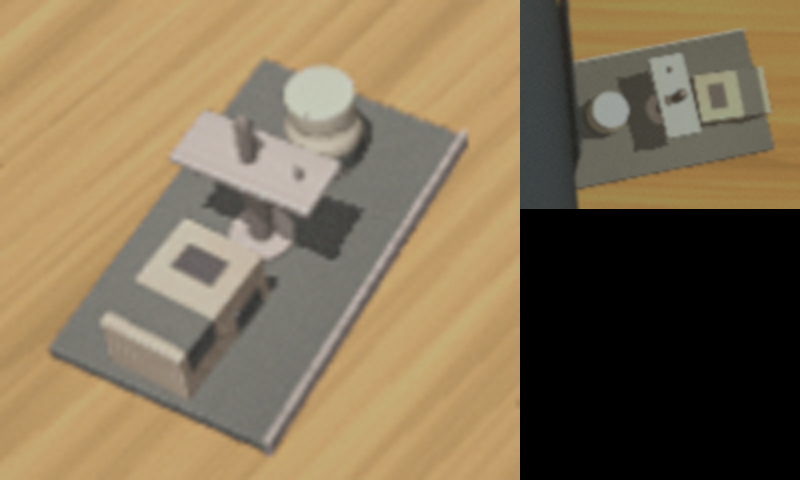

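The pile's side and end faces are flush at crop (185,370) and (262,275). The measured offset from the base carton is about 0.5 mm. Next is the second carton.

```bash
python3 - <<'E'
from h import *
c=[628.1,18.1]
robot.goto([*c,0],down(117.5)); robot.move_straight([*c,-40]); robot.wait(.1)
robot.command_gripper(45,40); s=st("grip")
if s["gripper_width"]<50: raise SystemExit
robot.move_straight([*c,115],speed=250)
b=[501.1,-322.3]
robot.goto([*b,115],down(98.9)); 
robot.move_straight([*b,23],speed=150); robot.wait(.15); st("above")
z=lower(b,23,13)
robot.wait(.1); st(); robot.command_gripper(72); st("open")
robot.move_straight([*b,115],speed=250); robot.command_gripper(60)
robot.goto([480,266.5,30],down(2)); st()
E
```

```text
grip t 21.18 p [628.59  18.11 -39.02] yaw 117.5 F [-2.1  0.2  8.4] M [-0.03  0.48 -0.06] w 55.1 gf 42.3
above t 24.23 p [ 501.85 -322.66   24.11] yaw 98.91 F [ 0.4 -0.8 -1. ] M [-0.04 -0.07  0.05] w 54.8 gf 42.5
lowered cmd 16 t 25.98 p [ 501.21 -322.35   16.95] yaw 98.9 F [-5.3  3.1 14.7] M [0.68 1.01 0.  ] w 55.0 gf 44.3
 t 26.07 p [ 501.22 -322.37   16.96] yaw 98.9 F [-5.4  2.4 14.2] M [ 0.71  1.01 -0.03] w 55.4 gf 44.3
open t 26.38 p [ 501.07 -322.28   15.88] yaw 98.9 F [-0.3  0.3  0.3] M [0.03 0.03 0.06] w 71.8 gf 0.0
 t 30.16 p [480.23 266.27  30.05] yaw 1.94 F [ 1.1 -0.3 -0.2] M [-0.02 -0.02 -0.01] w 59.9 gf 0.0
```

```bash
python3 - <<'E'
from h import *
from meas import measure
B={"top3":(501,-322,80,62,88,78,60),"saddle":(485,-245,75,83,100,92,88),"stand":(483,-243,170,5,20,12,4)}
for n in("top","scene"):
    s=eyes.snapshot(n); print(n,measure(s,B)); C=cloud(s)
    m=(np.hypot(C[...,0]-490,C[...,1]+248)<25)&(C[...,2]>108)&(C[...,2]<135); p=C[m]
    print("shaft",m.sum(),np.round(p.mean(0),1),np.round((p.max(0)+p.min(0))/2,1), np.round(np.argwhere(m).mean(0),1))
    if n=="scene": cv2.imwrite("pics/chk3.png",cv2.resize(s["image"][260:380,180:310],None,fx=4,fy=4,interpolation=cv2.INTER_CUBIC)[:,:,::-1])
E
```

```text
top {'top3': ((array([ 501.1, -322.9]), 8.77, [np.float64(53.5), np.float64(81.2)]), 'ztop', 80.0), 'saddle': ((array([ 492.5, -247.5]), -77.75, [np.float64(37.7), np.float64(91.2)]), 'ztop', 93.8), 'stand': ((array([ 490.3, -247.4]), 12.29, [np.float64(151.9), np.float64(246.5)]), 'ztop', 14.1)}
shaft 27 [ 487.3 -246.1  122.1] [ 487.9 -246.8  120.4] [257.6 412.7]
scene {'top3': ((array([ 502.5, -322.4]), 7.96, [np.float64(52.9), np.float64(80.8)]), 'ztop', 77.2), 'saddle': ((array([ 494.1, -247.7]), -77.48, [np.float64(37.4), np.float64(90.5)]), 'ztop', 91.8), 'stand': ((array([ 491.8, -247.5]), 13.05, [np.float64(147.3), np.float64(245.4)]), 'ztop', 12.1)}
shaft 35 [ 491.  -249.9  119.4] [ 490.6 -248.9  118.5] [292.4 240.2]
```

View pics/chk3.png

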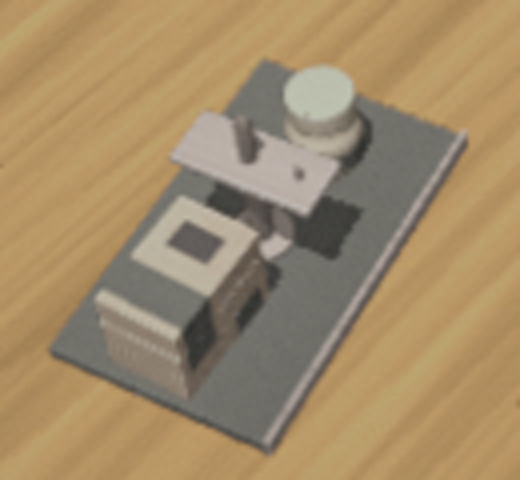

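The pile of three is square (top at (180,240) in the crop). Now I grip the shelf by its block.

```bash
python3 - <<'E'
from h import *
p=[480,267.2]
robot.goto([*p,10],down(2)); robot.move_straight([*p,-26],speed=100); robot.wait(.15); st("at")
robot.command_gripper(20,90); s=st("grip")
if s["gripper_width"]<25: raise SystemExit
robot.move_straight([*p,20],speed=80); robot.wait(.2); st("lift")
E
```

```text
at t 31.17 p [480.57 267.52 -25.16] yaw 2.0 F [-0.8  0.8 -0.9] M [-0.01 -0.    0.04] w 59.9 gf 0.0
grip t 31.57 p [480.22 267.25 -25.24] yaw 2.0 F [-3.7 -3.1 10.6] M [-0.45  0.75  0.05] w 28.7 gf 91.1
lift t 32.5 p [479.66 267.01  19.47] yaw 2.0 F [-0.5 -0.4 -2.5] M [-0.05  0.02  0.05] w 27.8 gf 89.1
```

```bash
python3 - <<'E'
from h import *
from meas import measure
p=[480,267.2]; t=[489.2,-248.0]
robot.move_straight([*p,122],speed=200)
robot.goto([*t,122],down(12.35)); robot.wait(.3); s0=st("over")
s=eyes.snapshot("scene"); np.savez("pics/scene3.npz",**s)
z=s0["position"][2]+25.2
print(measure(s,{"shelf":(*t,170,z-8,z+18,z+10,z)}))
cv2.imwrite("pics/chk4.png",cv2.resize(s["image"][190:390,150:350],None,fx=3,fy=3,interpolation=cv2.INTER_CUBIC)[:,:,::-1])
E
```

```text
over t 37.68 p [ 489.23 -247.98  122.02] yaw 12.36 F [-1.  -0.5 -4.7] M [ 0.02  0.04 -0.01] w 28.1 gf 88.9
{'shelf': ((array([ 492.1, -248.6]), 10.92, [np.float64(134.6), np.float64(234.6)]), 'ztop', 157.0)}
```

View pics/chk4.png

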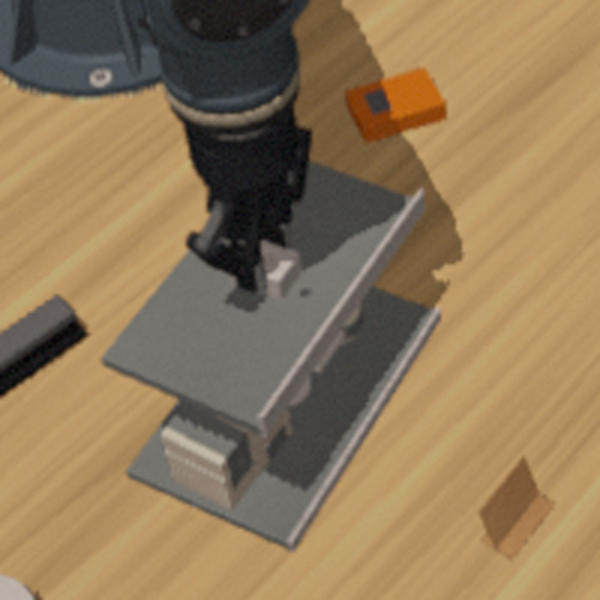

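The held shelf is level and sits over the shaft, with its rail on the same side as the stand's. Measured against the stand it is within about 1 mm. I lower it with force guidance.

```bash
cat > ins.py <<'E'
from h import *
def insert(t,yaw,z,zend,fz_stop=12,step=2.0):
    s=robot.read_state(); F0=s["wrist_force"]; M0=s["wrist_torque"]; t=np.array(t,float)
    while z>zend:
        z-=step if z>80 else 1.0
        robot.move_straight([*t,z],down(yaw),speed=40); s=robot.read_state(); F=s["wrist_force"]-F0; M=s["wrist_torque"]-M0
        print(round(z,1),np.round(s["position"],2),np.round(F,1),np.round(M,2),np.round(t,2),round(yaw,2))
        if F[2]>fz_stop: break
        l=np.hypot(*F[:2])
        if l>3: t+=F[:2]/l*min(.5,.08*l)
    return t,yaw,z
E
python3 - <<'E'
from ins import *
t=[488.7,-247.8]
robot.move_straight([*t,106],speed=80); robot.wait(.2); st()
insert(t,12.35,106,70)
E
```

```text
t 38.28 p [ 488.96 -247.92  106.42] yaw 12.35 F [-0.1 -0.6 -4.5] M [ 0.    0.03 -0.01] w 28.2 gf 89.0
104.0 [ 488.64 -247.76  103.94] [-0.4  0.3 -0.3] [0.   0.03 0.02] [ 488.7 -247.8] 12.35
102.0 [ 488.58 -247.73  101.85] [0.3 0.4 0.7] [-0.02 -0.04 -0.03] [ 488.7 -247.8] 12.35
100.0 [ 488.57 -247.74   99.83] [-0.3  0.2 -0.3] [-0.   -0.04  0.06] [ 488.7 -247.8] 12.35
98.0 [ 488.61 -247.73   97.84] [-0.1  1.2  0.8] [-0.01  0.03  0.01] [ 488.7 -247.8] 12.35
96.0 [ 488.58 -247.73   95.85] [0.2 0.9 0.9] [ 0.04  0.01 -0.03] [ 488.7 -247.8] 12.35
94.0 [ 488.63 -247.74   93.86] [-0.1 -0.3  0.7] [-0.01  0.02 -0.01] [ 488.7 -247.8] 12.35
92.0 [ 488.6  -247.75   91.86] [-0.4  0.4  0.1] [-0.03 -0.01 -0.03] [ 488.7 -247.8] 12.35
90.0 [ 488.6  -247.75   89.86] [-0.6 -0.1  0.4] [-0.08 -0.02  0.06] [ 488.7 -247.8] 12.35
88.0 [ 488.6  -247.79   87.86] [ 1.1  1.8 -0.1] [-0.04 -0.01 -0.01] [ 488.7 -247.8] 12.35
86.0 [ 488.63 -247.75   85.86] [ 0.1 -0.1  0.3] [-0.04 -0.05 -0.01] [ 488.7 -247.8] 12.35
84.0 [ 488.62 -247.78   83.84] [-0.4  0.1  1.1] [-0.01 -0.05  0.  ] [ 488.7 -247.8] 12.35
82.0 [ 488.6  
[... 347 characters left out ...]
7.0 [ 488.66 -247.75   76.93] [0.7 0.9 0.8] [-0.05 -0.04 -0.02] [ 488.7 -247.8] 12.35
76.0 [ 488.63 -247.78   75.92] [ 0.3  0.5 -0.1] [-0.    0.03  0.04] [ 488.7 -247.8] 12.35
75.0 [ 488.65 -247.78   74.91] [-0.1  1.   0.8] [ 0.03 -0.04  0.02] [ 488.7 -247.8] 12.35
74.0 [ 488.65 -247.81   73.92] [ 0.6  0.5 -0.2] [-0.03  0.01 -0.01] [ 488.7 -247.8] 12.35
73.0 [ 488.65 -247.77   72.92] [0.1 0.7 0.5] [0.03 0.01 0.03] [ 488.7 -247.8] 12.35
72.0 [ 488.62 -247.75   71.92] [-0.2  0.3  0.4] [0.06 0.01 0.02] [ 488.7 -247.8] 12.35
71.0 [ 488.67 -247.76   70.91] [-0.1  1.1  0.1] [0.19 0.   0.05] [ 488.7 -247.8] 12.35
70.0 [ 488.68 -247.76   69.92] [0.8 1.6 0.2] [ 0.24 -0.03  0.08] [ 488.7 -247.8] 12.35
```

```bash
python3 - <<'E'
from ins import *
t,y,z=insert([488.7,-247.8],12.35,70,63.5,fz_stop=5)
robot.wait(.1); st()
E
```

```text
69.0 [ 488.68 -247.76   68.94] [0.2 0.8 0.7] [ 0.02 -0.01 -0.01] [ 488.7 -247.8] 12.35
68.0 [ 488.69 -247.75   67.93] [-0.1  0.9  0.9] [ 0.14 -0.03 -0.05] [ 488.7 -247.8] 12.35
67.0 [ 488.69 -247.78   66.95] [-0.1  0.5  0.3] [ 0.19 -0.04 -0.01] [ 488.7 -247.8] 12.35
66.0 [ 488.76 -247.77   66.77] [-5.8  3.  14.3] [0.65 1.04 0.01] [ 488.7 -247.8] 12.35
 t 45.13 p [ 488.76 -247.78   66.77] yaw 12.35 F [-5.3  4.4  9.8] M [0.97 1.08 0.07] w 28.1 gf 90.6
```

It seats at TCP z = 66.8, exactly as predicted. I release, retreat and check.

```bash
python3 - <<'E'
from h import *
from meas import measure
t=[488.7,-247.8]
robot.move_straight([*t,66.7],speed=20); robot.command_gripper(55); st("open")
robot.move_straight([*t,190],speed=150); robot.goto([420,150,230],down(30)); robot.wait(.2); st()
B={"shelf":(489,-248,170,85,113,102,92),"stand":(489,-248,175,5,20,12,4)}
for n in("top","scene"):
    s=eyes.snapshot(n); print(n,measure(s,B)); C=cloud(s)
    m=(np.hypot(C[...,0]-489,C[...,1]+248)<110)&(C[...,2]>92)&(C[...,2]<112); p=C[m]
    print("plane",np.linalg.lstsq(np.c_[p[:,:2]-[489,-248],np.ones(len(p))],p[:,2],rcond=None)[0].round(4))
    if n=="scene": a=cv2.resize(s["image"][190:390,150:410],None,fx=3,fy=3,interpolation=cv2.INTER_CUBIC)
cv2.imwrite("pics/chk5.png",a[:,:,::-1])
E
```

```text
open t 45.76 p [ 488.87 -247.99   66.8 ] yaw 12.35 F [-0.2  0.2  0.2] M [ 0.01 -0.04  0.02] w 54.8 gf 0.0
 t 48.43 p [420.3  149.4  229.85] yaw 29.93 F [-0.6  0.3  0.6] M [-0.02  0.02 -0.02] w 54.6 gf 0.0
top {'shelf': ((array([ 490.2, -248.9]), 11.93, [np.float64(136.1), np.float64(233.4)]), 'ztop', 104.0), 'stand': ((array([ 396.6, -150.6]), 12.12, [np.float64(9.1), np.float64(17.5)]), 'ztop', 14.0)}
plane [ 1.300000e-03 -6.000000e-04  1.036683e+02]
scene {'shelf': ((array([ 491.2, -248.6]), 12.1, [np.float64(136.1), np.float64(234.9)]), 'ztop', 101.9), 'stand': ((array([ 507.1, -287.5]), 31.97, [np.float64(182.0), np.float64(168.3)]), 'ztop', 12.0)}
plane [1.700000e-03 3.900000e-03 1.016072e+02]
```

View pics/chk5.png

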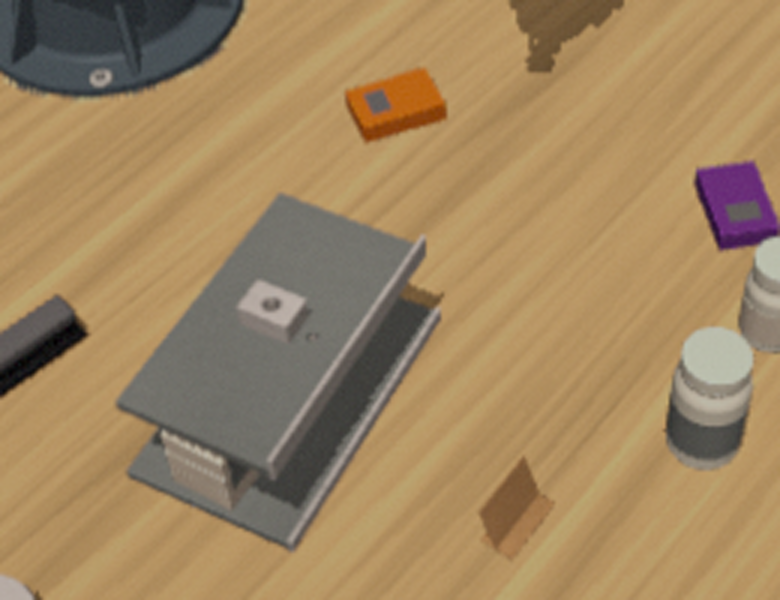

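The shelf lies flat (top at 102 mm, tilt under 0.4 %). The shaft shows in the bore at (271,304), the pin in its hole at (313,338), and the pile is still square at (200,465).

```bash
python3 -c "
from plant import robot
print(robot.finish_job())"
```

```text
the job is handed in; nothing more can be done
None
```

The job is handed in at about 48 s: both cartons lie flush on the base carton to about 0.5 mm, and the shelf is seated flat over the shaft and pin with the gripper clear; my first grip closed on empty air above a carton without moving it.

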